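# Roll a clock arbor to its flat and clamp it

### The arm

A 7-joint arm with a two-finger parallel gripper is mounted at the origin on the work surface. World frame = base frame: x ahead of the robot, y to its left, z up, the work surface at z = 0. Lengths are in m, angles in rad, forces in N, time in s.
With the tool pointing down it reaches from about 0.425 to 0.925 m from the base axis. Payload 6.8 kg.
Tool frame: the origin (TCP) lies between the finger pads; the fingertips stand 14 mm ahead of it and the grasp point (between the pads) lies 5 mm behind it; z points along the fingers, y is the line along which they close (so a half turn about z gives the same grasp; the last joint's range is limited). The gripper opens to 85 mm and grips with 20 to 120 N. Pads are 22 mm wide; open, the fingers measure 114 mm over their backs; the gripper's body (76 mm by 85 mm) begins 54 mm behind the grasp point. The pads swing forward as they close: fully open they stand 13 mm farther back than shut.
Start: joints at [-1.278, 0.477, 0.022, 1.555, -0.011, 1.109, -0.083], TCP at [0.263, 0.622, 0.245] pointing down, gripper open.
Joint ranges: [-2.96, 2.96], [-0.34, 2.1], [-1.41, 1.46], [0.24, 2.44], [-1.37, 4.51], [0.17, 1.92], [-2.96, 2.96]. Speed limits (rad/s): [2.39, 2.39, 3.14, 3.14, 3.14, 3.14, 3.14].

### API

Orientations are given as a rotation vector (axis times angle).
In Python, from bench import r, eyes, ticket gives the robot as it stands. The module is installed in compiled form; this text tells all that it offers.
- The arm moves only by the tool arm_command, never from a script. Its argument "plan" is text: rows parted by semicolons, each of 4 numbers parted by spaces: the shift along the tool's x, y, z in m, then the turn about the tool's z in degrees. In form: tx ty tz yaw; .... A call has 1 to 20 rows; each row shifts and turns the commanded pose from where the row before left it, along the tool's axes as they then stand; what a row does not reach is not made up. A row lasts 1/8 s, in which the tool goes at most 62.5 mm and 10.7 degrees, less where a joint would pass 70% of its speed; a pose out of reach is approached as far as the arm can. A call is refused whole if a number of a shift passes 0.0625 or a number of a turn 10.7, either way. A call with a gripper value outside its range is refused whole. "hand" is the closure, from -1 (fully open) to 1 (shut), set as the call begins (left out, the last holds). The fingers move at their own pace and stop on an object; "grip_force" is the grip in N (left out, the last holds). Time passes only in rows, so rows that do not move let the fingers close. It gives the time, the measured TCP pose, the force, the opening and the grip force at its end, in the units of the state.
- r.get_obs(): the state, without advancing time (a new reading comes with each control period).
- eyes.grab_frame(name): name is "side" or "top"; returns (picture, depth): 480x640x3 uint8, red, green, blue; 480x640 float32, m along the optical axis (not along the pixel's ray), 0 where there is no reading.
- eyes.calibration(name): a dict with "fov_y" (degrees; the focal length in pixels is half the picture's height over the tangent of half this angle, whatever the lens; pixels are square), "cx", "cy" (the principal point, pixels), "origin" and "attitude" of the camera in the world. Camera axes: x right, y up, looking along -z (the intrinsics and any distortion apply to the point x, -y, -z); pixel columns grow to the right and rows downward; lengths in m; the calibration is good to about 2 mm. A picture is of the moment at which its call begins. calibration takes no time and is no camera call.
- ticket.hand_in(): hands the job in; it is judged then, once.
The state is a dict: "clock": time; "joints": joint angles; "qvel": joint speeds; "tau": joint torques, N m; "tcp_pos": TCP position; "orientation": TCP orientation; "contact_force": force on the tool from outside, world axes, zero at the start; "moment": the same for the moment, N m; "grip_width": finger opening in m; "gripper_force": force on a finger pad.
Only numpy, scipy, OpenCV 4.12 (cv2) and the standard library are available. Lean on these libraries where they do the work, as an engineer would, in place of code of your own. Each camera call takes 0.05 s, during which the arm holds its last target. There are 200 camera calls.

### The job

With the clamp bar still up, roll the arbor round in its V-rest by pushing the arms of its cross-handle, until the ground flat on its shaft faces straight up. Then swing the hinged clamp bar down and press it until you feel it bed fully on the flat; it stops short on the round of the shaft. Leave the arbor clamped in the groove and everything else on the bench where it is.

Things in the scene. Friction and masses are not known exactly. Their poses are not given: they have to be found in the camera images.
- rest: Fixed V-rest: steel base 140 x 190 x 12 thick, two aluminium V-yokes 14 thick at y = -75 and +75, tops 79 high. Origin: centre of its underside. Its y axis runs along the groove, x points away from the robot (yaw within 0.35 rad), z up. The clamp's hinge cheeks stand at x = 50, y = -45, 95 high.
- groove (a point): Point on the axis of the V-groove midway between the yokes, 75 above the bench (rest frame 0, 0, 75); axes as the rest. The middle of the arbor's axis lies here when the arbor is seated.
- arbor: Loose steel arbor lying in the two Vs, 0.5 to 0.75 kg, 180 long, journals dia 20. Turns easily about its axis and stays where it is left; collars stop it sliding endways. Origin: middle of its axis. Its z axis runs along the shaft towards the rest's -y; its +y axis points out of the flat: +y straight up means flat up. Lifting or hard pushing could unseat it.
- handle (a point): Centre of the brass cross-handle on the arbor's axis, at arbor z = -35 (rest y = +35); axes as the arbor. Four arms along arbor +x, +y, -x, -y: rods dia 8 with ball ends dia 13, reaching 54 from the axis; hub dia 28. An arm near the top, pushed sideways along the rest's x, 25 to 50 from the axis, rolls the arbor; about 1 N is enough.
- flat (a point): Centre of the ground flat, 7.5 from the arbor's axis, 18.7 wide, 26 long, on a section dia 24 at arbor z = +45 (rest y = -45); 82.5 above the bench when it faces up. Axes as the arbor.
- clamp_hinge (a point): Middle of the clamp's hinge axis, fixed on the rest: rest frame x = 50, y = -45, z = 86.5. The axis is parallel to the rest's y. Axes as the rest.
- clamp (a joint): Clamp bar angle, rad: 0 = level, bedded on the flat when that faces straight up; grows as its free end rises; range -0.04 to 1.7, starts 1.1 to 1.5 (nearly upright). A stiff hinge that stays where it is put; about 1 N at the free end moves it. On the round of the shaft it stops at about 0.09. Pressing with 5 to 10 N also levels a flat some 10 degrees off.
- clamp_tip (a point): On the upper face of the black thumb pad (24 x 26 x 8) at the clamp bar's free end, 106 from the hinge; at clamp = 0 it lies at rest frame x = -56, y = -45, z = 90.5. The steel bar is 16 wide and 8 thick and runs from the hinge towards the rest's -x when closed.
- loupe: black watchmaker's loupe, dia 34, 34 high, upright; origin under its centre
- case_ring: steel watch case ring lying flat, dia 42, 9 high; origin under its centre
- barrel: small brass barrel, dia 28, 14 high; origin under its centre
- oil: small amber oil bottle, dia 26, 50 high, upright; origin under its centre
- driver: small screwdriver lying flat, 120 long
- tweezers: steel tweezers lying flat, 125 long
There are look-alikes about, which are no part of the job. What is shaped like the rest but blue or green is not meant.

How it is judged:
On the way:
1. the flat faces up (within 0.2 rad), the arbor in the groove, while the clamp bar is still up (above 0.8 rad) (angle between arbor's own y axis and vertical below 0.2 rad and value of joint clamp above 0.8 rad and distance between arbor and groove below 0.006 m), for 0.3 s.
At the end, for the whole second after the job is handed in: The clamp is bedded on the flat (clamp angle below 0.035 rad), the flat faces up within 0.1 rad, and the arbor lies at rest in the groove (its middle within 6 mm of the groove point) (value of joint clamp below 0.035 rad and angle between arbor's own y axis and vertical below 0.1 rad and distance between arbor and groove below 0.006 m and linear speed of arbor below 0.01 m/s and angular speed of arbor below 0.1 rad/s); the robot touches nothing.
It fails at once if the arbor is lifted or knocked out of the groove (more than 15 mm) (distance between arbor and groove above 0.015 m).
It fails at once if one of the other things on the bench is moved by more than 25 mm (distance of any of loupe, case_ring, barrel, oil, driver, tweezers from where it was at the start of the episode above 0.025 m).
It also fails if it takes over 61 s, if anything falls off the work surface, if the arm or the gripper's body presses on something with over 40 N, if the wrist force passes 120 N, or if a joint passes its speed limit or range.

## Working session

There is one attempt and no reset: what is moved stays moved. The work goes in short steps, Python scripts to look and compute and a tool call to move; the robot and the scene stay as the last step left them, time stands still between calls to the robot, and variables do not carry over. Pictures are saved under pics/ and viewed, at most 10 in all, crops included, and the job is handed in when it is done.

Besides the shell and the picture viewer there is one more tool, called after ">>>" by a JSON object that holds its "api" and its "payload", one argument or row to a line. arm_command: Moves the arm, as the interface text tells. Its arguments: {"type":"object","properties":{"plan":{"type":"string"},"hand":{"type":"number"},"grip_force":{"type":"number"}},"required":["plan"]}

```bash
mkdir -p pics; cat > h.py <<'E'
import numpy as np, cv2
from bench import r, eyes, ticket
from scipy.spatial.transform import Rotation as R
def cal(n):
    c=eyes.calibration(n); a=np.array(c["attitude"],float)
    M=a if a.shape==(3,3) else (R.from_rotvec(a).as_matrix() if a.size==3 else R.from_quat(a).as_matrix())
    return c,240/np.tan(np.radians(c["fov_y"])/2),M,np.array(c["origin"])
def cloud(n,d):
    c,f,M,o=cal(n); v,u=np.mgrid[0:480,0:640]
    P=np.stack([(u-c["cx"])/f*d,-(v-c["cy"])/f*d,-d],-1)
    return P@M.T+o
def proj(n,p):
    c,f,M,o=cal(n); q=(np.asarray(p)-o)@M
    return np.stack([c["cx"]+f*q[...,0]/-q[...,2],c["cy"]-f*q[...,1]/-q[...,2]],-1)
def grab(n,tag):
    p,d=eyes.grab_frame(n); np.savez(f"{tag}.npz",p=p,d=d); cv2.imwrite(f"pics/{tag}.png",p[...,::-1]); return p,d
E
python3 - <<'E'
from h import *
for n in("top","side"): grab(n,n+"0"); print(eyes.calibration(n))
o=r.get_obs(); print(o)
E
```

```text
{'fov_y': 54.84474194596905, 'cx': 319.25695635066484, 'cy': 235.99683045056716, 'origin': array([ 0.44930504, -0.01543344,  0.99705334]), 'attitude': array([ 0.0641797 , -0.05053595, -1.54579024])}
{'fov_y': 49.72052509737561, 'cx': 314.43825493254064, 'cy': 245.18015362097825, 'origin': array([ 0.16279696, -0.61867028,  0.80089818]), 'attitude': array([ 0.74265418, -0.2151511 , -0.48528746])}
{'clock': 0.1, 'joints': array([-1.27809536,  0.47773261,  0.02232623,  1.55633748, -0.01151198,
        1.10930379, -0.08309555]), 'qvel': array([ 0.00102527, -0.00289922,  0.00128715, -0.00391917,  0.0006489 ,
        0.00165315,  0.00126461]), 'tau': array([ 5.52559897e-03, -5.97763503e+01,  1.61463730e+00, -2.81951898e+01,
        1.29450296e-02,  5.04042691e-03, -2.58391665e-06]), 'tcp_pos': array([0.26315333, 0.62104046, 0.2444188 ]), 'orientation': array([-6.25273348e-01, -3.07850570e+00,  2.57232878e-03]), 'contact_force': array([-0.30904418, -0.58711673,  0.84997799]), 'moment': array([-0.04424766,  0.04378913,  0.00709161]), 'gripper_force': 0.0, 'grip_width': 0.08531694350200292}
```

View pics/top0.png

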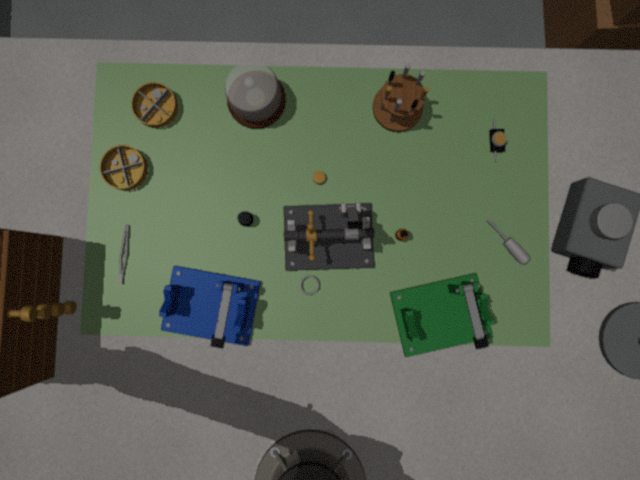

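View pics/side0.png

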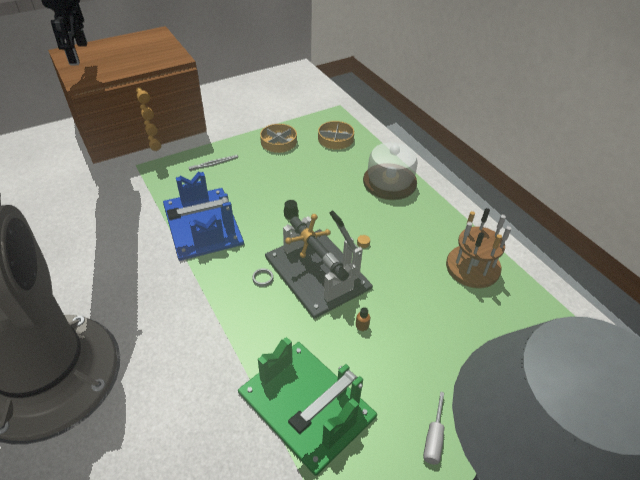

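The candidates are the grey rest at top (329,237), the blue one at (211,305) and the green one at (440,315). I choose the grey one, whose clamp is nearly upright, and check it in a close crop.

```bash
python3 - <<'E'
from h import *
s=np.load("side0.npz"); t=np.load("top0.npz")
a=cv2.resize(s["p"][190:320,255:385],(390*1,390),interpolation=cv2.INTER_CUBIC)
b=cv2.resize(t["p"][195:280,275:385],(505,390),interpolation=cv2.INTER_CUBIC)
im=np.hstack([a,b])[:,:800]; im=np.clip(im.astype(float)*1.7,0,255).astype(np.uint8)
im=cv2.resize(im,(800,int(390*800/im.shape[1])))
cv2.imwrite("pics/crop0.png",im[...,::-1])
# base plate: points z 7..17mm in region, greyish
for n,z,box in(("top",t,(190,285,270,390)),("side",s,(210,330,250,385))):
    P=cloud(n,z["d"]); p=z["p"].astype(int); m=np.zeros((480,640),bool); m[box[0]:box[1],box[2]:box[3]]=1
    grey=(p.max(-1)-p.min(-1)<25)&m
    h=P[...,2]; print(n,np.percentile(h[m],[1,10,50]))
    k=grey&(h>.006)&(h<.018)
    q=P[k]; rr=cv2.minAreaRect((q[:,:2]*1000).astype(np.float32)); print(k.sum(),np.median(q[:,2]),rr)
    # green mat height near
    g=m&(p[...,1]>p[...,0]+15); print("mat z",np.median(h[g]))
E
```

```text
top [-0.00300628 -0.00084777  0.00912842]
3860 0.012312161404230748 ((507.104248046875, -34.629058837890625), (172.09442138671875, 205.8457489013672), 3.1712355613708496)
mat z 0.0007129436459524241
side [-0.00317894 -0.00140513  0.00173064]
3477 0.011500619855342564 ((493.74676513671875, 12.583709716796875), (192.0313262939453, 278.1065673828125), 3.3520400524139404)
mat z 3.857435264320586e-06
```

View pics/crop0.png

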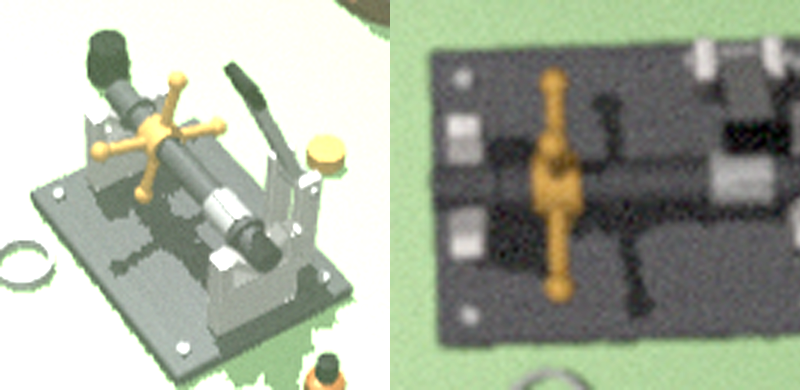

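Both crops confirm the choice: a grey base, a brass handle with its hub at top ≈(312,236), the flat section at ≈(352,235), and the clamp bar leaning away. I now fit the rest pose, arm angle and flat.

```bash
cat > fit.py <<'E'
from h import *
import sys
def rest(t):
    n="top"; p=cv2.GaussianBlur(t["p"],(3,3),0).astype(int); c,f,M,o=cal(n)
    m=((p.max(-1)-p.min(-1)<28)&(p.max(-1)<120)).astype(np.uint8); m[:195]=0;m[285:]=0;m[:,:272]=0;m[:,385:]=0
    m=cv2.morphologyEx(m,cv2.MORPH_OPEN,np.ones((3,3)))
    cs,_=cv2.findContours(m,cv2.RETR_EXTERNAL,cv2.CHAIN_APPROX_NONE); k=max(cs,key=cv2.contourArea).reshape(-1,2).astype(float)
    ray=np.stack([(k[:,0]-c["cx"])/f,-(k[:,1]-c["cy"])/f,-np.ones(len(k))],-1)@M.T
    W=o+ray*((.012-o[2])/ray[:,2])[:,None]
    hull=cv2.convexHull((W[:,:2]*1000).astype(np.float32)); return cv2.minAreaRect(hull),W
def rf(P,c,yaw):
    Rz=R.from_euler("z",yaw).as_matrix(); return (P-np.array([c[0],c[1],0]))@Rz
def brass(n,t,c,yaw):
    P=rf(cloud(n,t["d"]),c,yaw); p=t["p"].astype(int)
    k=(p[...,0]-p[...,2]>40)&(abs(P[...,0])<.065)&(abs(P[...,1]-.035)<.02)&(P[...,2]>.01)&(P[...,2]<.14)
    return P[k]
def section(n,t,c,yaw):
    P=rf(cloud(n,t["d"]),c,yaw)
    k=(abs(P[...,0])<.016)&(abs(P[...,1]+.045)<.011)&(P[...,2]>.06)&(P[...,2]<.1)
    return P[k],t["p"][k]
E
python3 - <<'E'
from fit import *
t=np.load("top0.npz");s=np.load("side0.npz")
rr,W=rest(t); print(rr)
(cx,cy),(w,h),a=rr; yaw=np.radians(a if w<h else a-90); c=(cx/1000,cy/1000); print(c,yaw)
for n,z in(("top",t),("side",s)):
    B=brass(n,z,c,yaw); x=B[:,0];zz=B[:,2]-.075
    far=np.hypot(x,zz)>.03
    an=np.degrees(np.arctan2(zz[far],x[far])); hist=np.histogram(an,36,(-180,180)); print(n,len(B),B.mean(0),dict((int(e),int(v)) for v,e in zip(*hist) if v))
    S,col=section(n,z,c,yaw); 
    i=np.argsort(S[:,0]); 
    for b in range(-14,15,2):
        k=abs(S[:,0]*1000-b)<1
        if k.any(): print(b,k.sum(),np.median(S[k,2])*1000-75,col[k].mean().round())
E
```

```text
((522.0055541992188, -36.399681091308594), (143.1273651123047, 216.21826171875), 3.6493752002716064)
(0.5220055541992188, -0.036399681091308596) 0.063693612885367
top 277 [-0.00126566  0.04652658  0.08648628] {-130: 2, -110: 6, -20: 21, -10: 25, 60: 1, 70: 33, 80: 2, 150: 34, 160: 15}
-10 12 4.990926342462359 51.0
-8 12 8.904125733841212 68.0
-6 13 9.191524342496436 67.0
-4 11 10.899763957899438 75.0
-2 12 10.936614401917637 79.0
0 11 11.77616213376082 76.0
2 11 11.883945036367535 77.0
4 11 11.688969468186599 71.0
6 10 10.788547900746082 64.0
8 8 10.310488651890665 50.0
10 2 4.155021888576655 20.0
side 317 [-0.0016502   0.04240382  0.0819372 ] {-120: 8, -110: 26, -20: 22, -10: 12, 60: 1, 70: 43, 80: 2, 150: 21, 160: 18}
-12 10 1.8685211159000943 88.0
-10 24 1.4695246437648848 96.0
-8 19 7.871379104446191 113.0
-6 15 9.365711316152783 126.0
-4 9 10.520891844321994 118.0
-2 9 10.72751851051352 136.0
0 12 11.334676818310697 143.0
2 9 11.595659532236795 152.0
4 5 11.16037156014167 140.0
6 9 9.783615557447291 132.0
8 6 8.106592860082372 119.0
10 3 6.37870039787731 105.0
12 3 4.778264869041379 84.0
```

```bash
cat >> fit.py <<'E'
from scipy.optimize import least_squares
def refine(W,c,yaw):
    def res(v):
        q=rf(W,(v[0],v[1]),v[2]); a=abs(q[:,0])-.07; b=abs(q[:,1])-.095
        return np.where((a>0)&(b>0),np.hypot(a,b),np.maximum(a,b))*1000
    best=min((least_squares(res,[c[0],c[1]+d,yaw],loss="cauchy",f_scale=1.,x_scale=[.01,.01,.05]) for d in(-.015,0,.015)),key=lambda s:s.cost)
    return best.x,np.median(abs(best.fun))
E
python3 - <<'E'
from fit import *
t=np.load("top0.npz");s=np.load("side0.npz")
rr,W=rest(t)
v,e=refine(W,(.522,-.036),.064); print("rest",v,e)
c=v[:2];yaw=v[2]
for n,z in(("top",t),("side",s)):
    B=brass(n,z,c,yaw); x=B[:,0];zz=B[:,2]-.075
    far=(np.hypot(x,zz)>.025)&(np.hypot(x,zz)<.06)
    an=np.degrees(np.arctan2(zz[far],x[far])); m=np.degrees(np.angle(np.exp(4j*np.radians(an)).mean()))/4
    print(n,"hub",B.mean(0),"arm mod 90:",m%90)
    S,col=section(n,z,c,yaw)
    x=S[:,0]*1000;zz=S[:,2]*1000-75; cyl=least_squares(lambda q:np.hypot(x-q[0],zz-q[1])-12,[0,0],loss="soft_l1"); print("axis",cyl.x)
    x-=cyl.x[0];zz-=cyl.x[1]
    A=np.degrees(np.arctan2(zz,x)); r_=np.hypot(x,zz)
    for b in range(-30,230,15):
        k=abs((A-b+180)%360-180)<7.5
        if k.any(): print(b,k.sum(),np.median(r_[k]).round(1),col[k].mean().round())
# clamp
P=rf(cloud("side",s["d"]),c,yaw); k=(abs(P[...,1]+.045)<.014)&(P[...,2]>.1)&(P[...,2]<.22)&(P[...,0]<.12)&(P[...,0]>-.02)
q=P[k]; d=q-np.array([.05,-.045,.0865]); print("clamp ang",np.median(np.arctan2(d[:,2],-d[:,0])),q.max(0),q.min(0),len(q))
E
```

```text
rest [ 0.52124284 -0.02500973  0.06041387] 0.8374671858140739
top hub [-0.00106715  0.03550139  0.08594443] arm mod 90: 74.65258939799321
axis [1.25721356 0.10318921]
30 2 12.5 54.0
45 4 11.3 61.0
60 13 11.8 76.0
75 18 11.7 94.0
90 17 11.3 103.0
105 20 11.9 99.0
120 16 12.5 92.0
135 15 12.2 86.0
150 7 12.1 77.0
165 5 11.6 67.0
180 2 11.0 69.0
side hub [-0.00166872  0.03116765  0.08195796] arm mod 90: 74.41641548484196
axis [ 1.15818275 -0.38830712]
15 1 12.4 119.0
30 1 12.1 121.0
45 6 11.7 137.0
60 9 11.4 155.0
75 13 11.9 159.0
90 13 12.0 186.0
105 14 12.4 164.0
120 18 11.9 152.0
135 12 12.5 139.0
150 15 12.2 124.0
165 11 11.6 102.0
180 9 12.0 85.0
195 3 11.4 82.0
210 2 11.7 90.0
clamp ang 1.1403977174598272 [ 0.04741085 -0.03508418  0.19727811] [-0.00094867 -0.05898121  0.10132476] 213
```

```bash
cat > go.py <<'E'
# tool-frame shift to a target TCP (rest frame, m), and yaw (deg) to bring tool y along rest y
from fit import *
import sys
C=np.array([.5212,-.0250]);YAW=.0604
def go(x,y,z):
    o=r.get_obs(); T=R.from_rotvec(o["orientation"]); Z=R.from_euler("z",YAW)
    w=Z.apply([x,y,z])+[*C,0]
    ty=Z.inv().apply(T.apply([0,1,0])); yawerr=np.degrees(np.arctan2(-ty[0],ty[1]))
    print("clock",o["clock"],"now rest",Z.inv().apply(o["tcp_pos"]-[*C,0]).round(4),"F",Z.inv().apply(o["contact_force"]).round(2))
    print("tool shift now",T.inv().apply(w-o["tcp_pos"]).round(4),"yaw turn about tool z",yawerr.round(2),"tilt",T.apply([0,0,1]).round(3))
    A=R.from_matrix(np.column_stack([Z.apply([-1,0,0]),Z.apply([0,1,0]),[0,0,-1]])); print("aligned shift",A.inv().apply(w-o["tcp_pos"]).round(4))
if __name__=="__main__": go(*map(float,sys.argv[1:4]))
E
python3 go.py .042 .035 .245
```

```text
clock 0.1 now rest [-0.2186  0.6604  0.2444] F [-0.34 -0.57  0.85]
tool shift now [-5.117e-01 -4.441e-01  2.000e-04] yaw turn about tool z -26.42 tilt [-0.001 -0.002 -1.   ]
aligned shift [-2.606e-01 -6.254e-01 -6.000e-04]
```

>>> {"api": "arm_command", "payload": {
  "plan": "0 0 0 -8.8;0 0 0 -8.8;0 0 0 -8.8;-.0217 -.0521 0 0;-.0217 -.0521 0 0;-.0217 -.0521 0 0;-.0217 -.0521 0 0;-.0217 -.0521 0 0;-.0217 -.0521 0 0;-.0217 -.0521 0 0;-.0217 -.0521 0 0;-.0217 -.0521 0 0;-.0217 -.0521 0 0;-.0217 -.0521 0 0;-.0217 -.0521 0 0;0 0 0 0;0 0 0 0",
  "hand": 1,
  "grip_force": 20
}}

```text
clock: 2.22
tcp_pos: [0.5603, 0.0135, 0.2448]
orientation: [0.094, -3.139, -0.001]
contact_force: [-0.0, 0.4, -0.1]
grip_width: 0.0002
gripper_force: 0.0
```

```bash
python3 go.py .042 .035 .117; python3 -c "
from h import *
print(r.get_obs()['grip_width'])"
```

```text
clock 2.225 now rest [0.0413 0.0361 0.2448] F [-0.01  0.39 -0.12]
tool shift now [-0.0008 -0.0011  0.1278] yaw turn about tool z -0.03 tilt [-0.001  0.    -1.   ]
aligned shift [-0.0007 -0.0011  0.1278]
0.00021614463245135516
```

>>> {"api": "arm_command", "payload": {
  "plan": "-.001 -.001 .032 0;0 0 .032 0;0 0 .032 0;0 0 .032 0;0 0 0 0;0 0 0 0;.005 0 0 0;.005 0 0 0;.005 0 0 0;.005 0 0 0;.005 0 0 0;.005 0 0 0;.005 0 0 0;.005 0 0 0;.005 0 0 0;.005 0 0 0;0 0 0 0"
}}

```text
clock: 4.35
tcp_pos: [0.5113, 0.009, 0.1172]
orientation: [0.094, -3.14, -0.0]
contact_force: [-0.7, -1.3, -0.2]
grip_width: -0.0
gripper_force: 0.0
```

```bash
cat > look.py <<'E'
from fit import *
import sys
C=np.array([.5212,-.0250]);YAW=.0604; tag=sys.argv[1]
for n in("top","side"):
    p,d=grab(n,n+tag); z=dict(p=p,d=d)
    B=brass(n,z,C,YAW); x=B[:,0];zz=B[:,2]-.075
    far=(np.hypot(x,zz)>.025)&(np.hypot(x,zz)<.062)
    an=np.degrees(np.arctan2(zz[far],x[far])); m=np.degrees(np.angle(np.exp(4j*np.radians(an)).mean()))/4
    print(n,len(B),"arm mod 90:",round(m%90,1))
    S,col=section(n,z,C,YAW)
    x=S[:,0]*1000-1.2;zz=S[:,2]*1000-75
    A=np.degrees(np.arctan2(zz,x)); r_=np.hypot(x,zz)
    print([(b,int(k.sum()),float(np.median(r_[k]).round(1)),int(col[k].mean())) for b in range(-30,230,15) if (k:=abs((A-b+180)%360-180)<7.5).any()])
E
python3 look.py 1; python3 go.py 0 .035 .117
```

```text
top 0 arm mod 90: nan
[(30, 1, 12.8, 42), (45, 6, 12.3, 44), (60, 10, 11.5, 42), (75, 21, 12.5, 57), (90, 16, 13.0, 64), (105, 21, 12.2, 69), (120, 16, 12.5, 65), (135, 8, 11.8, 63), (150, 14, 11.7, 57), (165, 4, 11.8, 52), (180, 1, 11.2, 54)]
side 288 arm mod 90: 38.2
[(15, 1, 12.6, 91), (30, 1, 11.7, 96), (45, 8, 11.7, 90), (60, 6, 11.8, 92), (75, 12, 11.8, 97), (90, 14, 11.8, 103), (105, 15, 10.8, 107), (120, 16, 11.0, 106), (135, 16, 11.6, 105), (150, 13, 11.3, 100), (165, 10, 11.2, 92), (180, 10, 11.6, 88), (195, 4, 11.6, 91), (210, 1, 12.0, 83)]
clock 4.45 now rest [-0.0073  0.0347  0.1173] F [-0.73  0.25  0.4 ]
tool shift now [-0.0073  0.0003  0.0003] yaw turn about tool z -0.02 tilt [-0.  0. -1.]
aligned shift [-0.0073  0.0003  0.0003]look.py:8: RuntimeWarning: Mean of empty slice.
  an=np.degrees(np.arctan2(zz[far],x[far])); m=np.degrees(np.angle(np.exp(4j*np.radians(an)).mean()))/4
  ret = ret.dtype.type(ret / rcount)
```

>>> {"api": "arm_command", "payload": {
  "plan": "-.004 0 0 0;0 0 -.03 0;-.035 0 0 0;-.035 0 0 0;0 0 .018 0;0 0 .018 0;0 0 0 0;.006 0 0 0;.006 0 0 0;.006 0 0 0;.006 0 0 0;.006 0 0 0;.006 0 0 0;.006 0 0 0;.006 0 0 0;.006 0 0 0;.006 0 0 0;.006 0 0 0;0 0 0 0"
}}

```text
clock: 6.82
tcp_pos: [0.5192, 0.0095, 0.1112]
orientation: [0.094, -3.139, -0.0]
contact_force: [0.2, 0.6, -0.1]
grip_width: -0.0002
gripper_force: 0.0
```

```bash
python3 look.py 2 2>/dev/null; python3 go.py 0 .035 .117
```

```text
top 0 arm mod 90: nan
[(-15, 1, 10.5, 47), (0, 3, 9.5, 39), (15, 4, 7.5, 34), (30, 5, 8.1, 33), (45, 6, 7.7, 39), (60, 5, 9.0, 38), (75, 12, 11.0, 41), (90, 16, 12.7, 52), (105, 17, 11.8, 61), (120, 18, 12.6, 60), (135, 14, 12.1, 60), (150, 8, 11.5, 57), (165, 7, 11.7, 55)]
side 280 arm mod 90: 33.0
[(-15, 3, 11.4, 85), (0, 1, 8.8, 77), (15, 2, 8.6, 81), (30, 1, 7.5, 82), (45, 1, 7.6, 74), (60, 1, 8.5, 74), (75, 4, 9.9, 88), (90, 12, 11.2, 98), (105, 13, 10.9, 100), (120, 18, 11.8, 102), (135, 15, 11.7, 106), (150, 13, 10.8, 101), (165, 11, 12.1, 96), (180, 8, 11.7, 89), (195, 3, 11.6, 88), (210, 2, 11.9, 95)]
clock 6.925 now rest [0.0007 0.0346 0.1113] F [ 0.35 -0.42 -0.63]
tool shift now [ 0.0007  0.0004 -0.0057] yaw turn about tool z -0.02 tilt [-0.  0. -1.]
aligned shift [ 0.0007  0.0004 -0.0057]
```

>>> {"api": "arm_command", "payload": {
  "plan": "-.004 0 0 0;0 0 -.032 0;-.032 0 0 0;-.032 0 0 0;0 0 .017 0;0 0 .018 0;0 0 0 0;.006 0 0 0;.006 0 0 0;.006 0 0 0;.006 0 0 0;.006 0 0 0;.006 0 0 0;.004 0 0 0;.004 0 0 0;.003 0 0 0;.002 0 0 0;0 0 0 0;0 0 0 0"
}}

```text
clock: 9.3
tcp_pos: [0.5388, 0.0107, 0.1082]
orientation: [0.094, -3.14, 0.0]
contact_force: [0.4, 0.1, -0.1]
grip_width: 0.0002
gripper_force: 0.0
```

```bash
python3 look.py 3 2>/dev/null; python3 go.py .018 .035 .108
```

```text
top 0 arm mod 90: nan
[(15, 2, 11.9, 40), (30, 3, 8.7, 60), (45, 11, 9.7, 53), (60, 13, 8.8, 63), (75, 14, 8.2, 67), (90, 8, 8.4, 65), (105, 14, 9.2, 65), (120, 17, 8.8, 65), (135, 16, 11.5, 65), (150, 10, 11.6, 59), (165, 5, 11.5, 54), (180, 2, 10.9, 52)]
side 329 arm mod 90: 88.5
[(30, 7, 10.8, 102), (45, 14, 9.9, 101), (60, 6, 8.1, 103), (75, 16, 7.4, 101), (90, 4, 8.5, 93), (105, 13, 7.4, 100), (120, 11, 8.4, 101), (135, 19, 11.4, 100), (150, 12, 12.1, 97), (165, 9, 11.5, 92), (180, 6, 11.7, 86), (195, 3, 11.2, 84), (210, 1, 12.0, 70)]
clock 9.4 now rest [0.0198 0.0346 0.1082] F [ 0.13 -0.84 -0.35]
tool shift now [0.0018 0.0004 0.0002] yaw turn about tool z -0.02 tilt [-0. -0. -1.]
aligned shift [0.0018 0.0004 0.0002]
```

>>> {"api": "arm_command", "payload": {
  "plan": ".001 0 0 0;.001 0 0 0;0 0 0 0;0 0 0 0;-.01 0 0 0;-.015 0 0 0;0 0 -.034 0;0 0 -.034 0;0 0 -.034 0;0 0 -.034 0;-.04 .04 0 0;-.04 .04 0 0;0 .04 0 0;0 0 0 0"
}}

```text
clock: 11.15
tcp_pos: [0.6347, 0.1422, 0.2436]
orientation: [0.105, -3.139, -0.003]
contact_force: [0.5, -0.3, -1.2]
grip_width: 0.0001
gripper_force: 0.0
```

```bash
python3 look.py 4 2>/dev/null; python3 go.py .045 -.045 .26; python3 - <<'E'
from fit import *
C=np.array([.5212,-.0250]);YAW=.0604
t=np.load("top4.npz");s=np.load("side4.npz")
for n,z in(("top",t),("side",s)):
    P=rf(cloud(n,z["d"]),C,YAW)
    p=z["p"].astype(int); k=(abs(P[...,1]+.045)<.016)&(P[...,2]>.1)&(P[...,2]<.215)&(abs(P[...,0])<.06)
    q=P[k]; d=q-np.array([.05,-.045,.0865]); print(n,len(q),"clamp",np.median(np.arctan2(d[:,2],-d[:,0])),q.min(0).round(3),q.max(0).round(3),np.median(q[q[:,2]>.165],0).round(3))
a=cv2.resize(s["p"][180:330,250:400],(480,480)); b=cv2.resize(t["p"][190:290,275:385],(320,290))
im=np.zeros((480,800,3),np.uint8); im[:,:480]=a; im[:290,480:]=b
cv2.imwrite("pics/crop4.png",np.clip(im[...,::-1]*1.6,0,255).astype(np.uint8))
E
```

```text
top 312 arm mod 90: 0.1
[(15, 1, 11.9, 57), (30, 2, 11.4, 56), (45, 11, 9.8, 66), (60, 15, 10.2, 68), (75, 11, 8.4, 75), (90, 9, 7.7, 76), (105, 19, 8.5, 74), (120, 13, 10.1, 75), (135, 18, 10.9, 74), (150, 13, 12.4, 68), (165, 3, 11.5, 57), (180, 1, 11.0, 59)]
side 310 arm mod 90: 0.5
[(15, 1, 11.7, 113), (30, 3, 11.7, 93), (45, 17, 10.2, 98), (60, 7, 9.3, 100), (75, 15, 8.0, 97), (90, 8, 7.3, 93), (105, 12, 7.4, 96), (120, 11, 8.7, 97), (135, 16, 9.6, 97), (150, 18, 11.5, 94), (165, 6, 11.3, 87), (180, 10, 11.8, 87), (195, 5, 11.8, 83), (210, 1, 11.8, 89)]
clock 11.25 now rest [0.1233 0.1547 0.244 ] F [-0.59  0.29 -0.49]
tool shift now [ 0.0784 -0.1997 -0.0158] yaw turn about tool z 0.02 tilt [-0.    -0.001 -1.   ]
aligned shift [ 0.0783 -0.1997 -0.016 ]
top 239 clamp 1.2002612742487178 [-0.    -0.058  0.101] [ 0.049 -0.033  0.2  ] [ 0.007 -0.045  0.192]
side 234 clamp 1.1433574792589594 [-0.002 -0.061  0.101] [ 0.048 -0.035  0.196] [ 0.004 -0.053  0.191]
```

View pics/crop4.png

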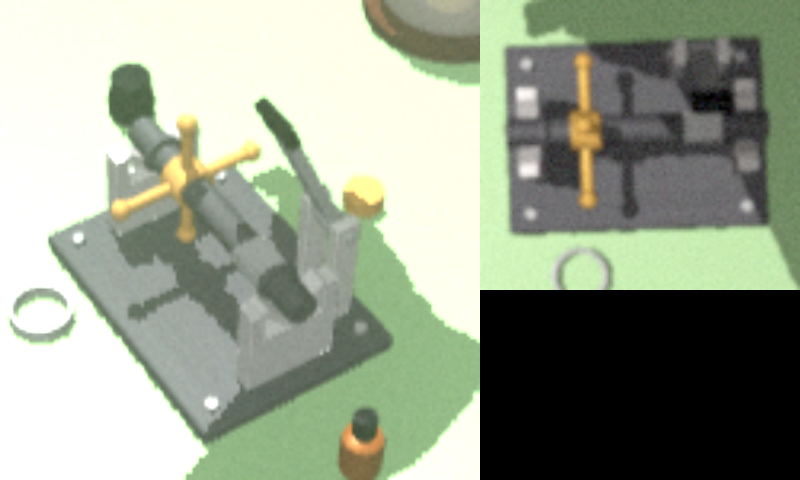

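The picture shows the handle arm vertical at crop (187,120), the flat up, and the clamp bar still leaning at about 1.15 rad with its pad at (265,108). Next comes the clamp.

>>> {"api": "arm_command", "payload": {
  "plan": ".021 -.05 0 0;.021 -.05 0 0;.021 -.05 0 0;.02 -.05 0 0;0 0 .024 0;0 0 .023 0;0 0 0 0;.006 0 0 0;.006 0 0 0;.006 0 0 0;.007 0 .0034 0;.007 0 .0034 0;.0064 0 .0045 0;.0064 0 .0045 0;.0057 0 .0053 0;.0057 0 .0053 0;0 0 0 0"
}}

```text
clock: 13.38
tcp_pos: [0.5066, -0.0714, 0.1703]
orientation: [0.094, -3.139, -0.0]
contact_force: [0.0, -0.0, 0.9]
grip_width: -0.0001
gripper_force: 0.0
```

```bash
python3 go.py -.016 -.045 .1706;python3 look.py 5 2>/dev/null; python3 - <<'E'
import cv2
a=cv2.imread("pics/side5.png")[130:330,220:420]; cv2.imwrite("pics/crop5.png",cv2.convertScaleAbs(cv2.resize(a,(500,500)),alpha=1.6))
E
```

```text
clock 13.375 now rest [-0.0174 -0.0454  0.1703] F [ 0.03 -0.    0.91]
tool shift now [-0.0014  0.0004 -0.0003] yaw turn about tool z -0.04 tilt [-0.002  0.    -1.   ]
aligned shift [-0.0014  0.0004 -0.0003]
top 303 arm mod 90: 89.9
[]
side 260 arm mod 90: 88.8
[(30, 6, 10.7, 169), (45, 15, 10.1, 161), (60, 9, 8.0, 180), (75, 13, 7.4, 184), (90, 7, 7.6, 175), (105, 8, 8.2, 183), (120, 11, 8.0, 180), (135, 17, 9.8, 182), (150, 15, 11.7, 131), (165, 10, 11.4, 101), (180, 7, 11.5, 88), (195, 4, 11.4, 87), (210, 2, 11.9, 94)]
```

View pics/crop5.png

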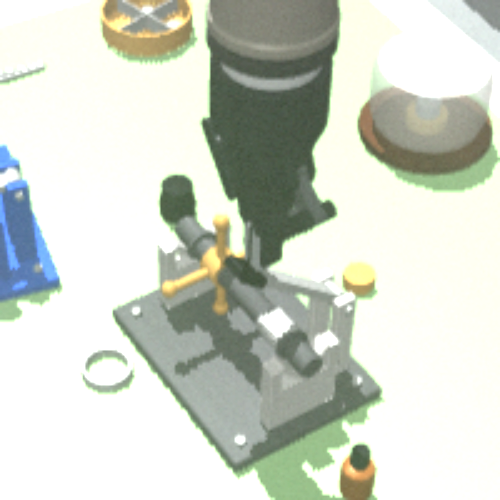

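The finger at (265,250) is pushing the pad at (243,270). The bar is already at about 0.7 rad or lower and the arbor is undisturbed, so I continue the arc.

>>> {"api": "arm_command", "payload": {
  "plan": ".0048 0 .0061 0;.0048 0 .0062 0;.0038 0 .0068 0;.0038 0 .0068 0;.0028 0 .0073 0;.0028 0 .0073 0;.0015 0 .0066 0;.0015 0 .0066 0;0 0 0 0"
}}

```text
clock: 14.6
tcp_pos: [0.4813, -0.0728, 0.1166]
orientation: [0.094, -3.139, 0.0]
contact_force: [-0.2, -0.7, -0.3]
grip_width: -0.0002
gripper_force: 0.0
```

```bash
python3 go.py -.045 -.045 .1045
```

```text
clock 14.6 now rest [-0.0428 -0.0453  0.1166] F [-0.22 -0.69 -0.33]
tool shift now [0.0022 0.0003 0.0121] yaw turn about tool z -0.03 tilt [-0.001 -0.    -1.   ]
aligned shift [0.0022 0.0003 0.0121]
```

>>> {"api": "arm_command", "payload": {
  "plan": ".001 0 .003 0;.001 0 .003 0;0 0 .002 0;0 0 .002 0;0 0 .001 0;0 0 .001 0;0 0 0 0"
}}

```text
clock: 15.48
tcp_pos: [0.4798, -0.073, 0.1051]
orientation: [-0.094, 3.14, -0.0]
contact_force: [0.3, 0.4, -0.1]
grip_width: -0.0001
gripper_force: 0.0
```

>>> {"api": "arm_command", "payload": {
  "plan": "0 0 .001 0;0 0 0 0;0 0 0 0"
}}

```text
clock: 15.85
tcp_pos: [0.4798, -0.073, 0.1043]
orientation: [-0.094, 3.14, 0.0]
contact_force: [-0.3, 0.4, 2.4]
grip_width: 0.0002
gripper_force: 1.1
```

>>> {"api": "arm_command", "payload": {
  "plan": "0 0 .001 0;0 0 0 0;0 0 0 0"
}}

```text
clock: 16.23
tcp_pos: [0.4798, -0.073, 0.1039]
orientation: [-0.094, 3.14, 0.0]
contact_force: [-3.8, 0.2, 11.2]
grip_width: -0.0001
gripper_force: 5.5
```

The force jumped to 11 N with the fingertip at about 90 mm, which matches the bedded height of 90.5. I retreat and check.

>>> {"api": "arm_command", "payload": {
  "plan": "0 0 0 0;0 0 -.002 0;0 0 -.01 0;0 0 -.04 0;0 0 -.05 0;.05 0 -.03 0;.05 0 0 0;0 0 0 0"
}}

```text
clock: 17.23
tcp_pos: [0.3766, -0.0793, 0.2354]
orientation: [0.092, -3.14, -0.002]
contact_force: [1.0, -0.5, -0.4]
grip_width: -0.0003
gripper_force: 0.0
```

```bash
python3 look.py 6 2>/dev/null; python3 - <<'E'
from fit import *
C=np.array([.5212,-.0250]);YAW=.0604
s=np.load("side6.npz");P=rf(cloud("side",s["d"]),C,YAW)
k=(abs(P[...,1]+.045)<.007)&(P[...,2]>.08)&(P[...,2]<.11)&(P[...,0]>-.066)&(P[...,0]<.03)
q=P[k]; a=np.polyfit(q[:,0],q[:,2],1); print(len(q),"slope->clamp",-a[0],"z at -56",np.polyval(a,-.056)); print(r.get_obs()["clock"],r.get_obs()["contact_force"])
cv2.imwrite("pics/crop6.png",cv2.convertScaleAbs(cv2.resize(s["p"][170:340,230:400,::-1],(500,500)),alpha=1.6))
E
```

```text
top 298 arm mod 90: 89.9
[(15, 1, 12.0, 83), (30, 2, 12.0, 83), (45, 16, 19.4, 102), (60, 26, 19.2, 109), (75, 20, 16.7, 110), (90, 23, 15.4, 110), (105, 21, 15.8, 108), (120, 23, 18.1, 106), (135, 30, 19.4, 101), (150, 3, 12.4, 75), (165, 1, 11.1, 86)]
side 329 arm mod 90: 0.6
[(30, 1, 10.9, 102), (45, 18, 19.0, 151), (60, 21, 17.3, 167), (75, 18, 15.0, 171), (90, 17, 13.5, 162), (105, 17, 14.5, 164), (120, 20, 17.4, 164), (135, 25, 19.8, 162), (150, 7, 16.1, 94), (165, 2, 12.3, 96), (180, 2, 11.3, 93), (195, 3, 12.0, 93)]
263 slope->clamp -0.00818190841441125 z at -56 0.08935475660986418
17.325 [ 1.33114015 -0.11587667 -0.47158883]
```

View pics/crop6.png

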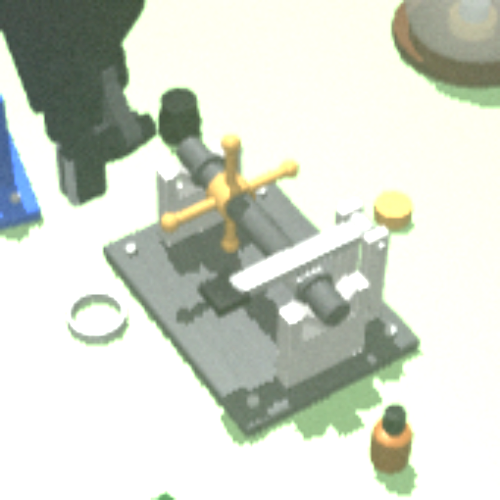

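The bar lies level (about 0 rad) across the flat at crop (300,258), the handle arm is vertical, and the robot is clear of everything. I hand in.

```bash
python3 -c "
from bench import ticket
print(ticket.hand_in())"
```

```text
the job is handed in; nothing more can be done
None
```

I rolled the arbor until its flat faced up (within about 1°), pressed the clamp bar down until it bedded level on the flat with about 11 N, moved the arm clear and handed the job in at about 17 s; the hand-in returned no verdict.

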